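# Set a tilting laptop stand one hole steeper

## Robot

A 6-joint arm with a two-finger parallel gripper is mounted at the origin on the work surface. World frame = base frame: x ahead of the robot, y to its left, z up, the work surface at z = 0. Lengths are in m, angles in rad, forces in N, time in s.
With the tool pointing down it reaches from about 0.35 to 0.85 m from the base axis. Payload 8.1 kg.
Tool frame: the origin (TCP) lies at the very end of the fingers, on their centre line; the grasp point (between the pads) lies 19 mm behind it; z points along the fingers, y is the line along which they close (so a half turn about z gives the same grasp; the last joint's range is limited). The gripper opens to 93 mm and grips with 3 to 60 N. Pads are 15 mm wide; open, the fingers measure 128 mm over their backs; the gripper's body (75 mm by 188 mm) begins 65 mm behind the grasp point.
Start: joints at [-1.191, 0.13, 1.488, -0, 1.523, -0.085], TCP at [0.269, -0.536, 0.219] pointing down, gripper open.
Joint ranges: [-2.96, 2.96], [-0.89, 2.26], [0.02, 2.5], [-1.34, 4.48], [0, 2.73], [-2.66, 2.66]. Speed limits (rad/s): [2.39, 2.39, 2.79, 3.14, 3.14, 3.14].

## Interface

Orientations are given as a rotation vector (axis times angle).
In Python, from plant import read_state, read_camera, camera_params, robot gives the robot as it stands.
- The arm moves only by the tool carry_out, never from a script. Its argument "targets" is a list of rows, each an object of numbers: "hand": the opening in per cent of the stroke, from 0 (shut) to 100 (fully open); "x", "y", "z": the shift along the tool's x, y, z in m; "ax", "ay", "az": the turn, a rotation vector about the tool's x, y, z in rad. In form: [{"hand": .., "x": .., "y": .., "z": .., "ax": .., "ay": .., "az": ..}, ...]. A call has 1 to 8 rows; each row is the pose to reach, as a shift and turn from the pose commanded when the call began, along the tool's axes at that moment; what a row does not reach only later rows make up. A row lasts 1/8 s, in which the tool goes at most 62.5 mm and 10.7 degrees, less where a joint would pass 70% of its speed; a pose out of reach is approached as far as the arm can. A call with a gripper value outside its range is refused whole. The fingers move at their own pace and stop on an object; "newtons" is the grip in N (left out, the last holds). Time passes only in rows, so rows that repeat a pose let the fingers close. It gives the time, the measured TCP pose, the force, the opening and the grip force at its end, in the units of the state.
- read_state(): the state, without advancing time (a new reading comes with each control period).
- read_camera(name): name is "scene" or "side" or "wrist"; returns (picture, depth): 400x640x3 uint8, blue, green, red; 400x640 float32, m along the optical axis (not along the pixel's ray), 0 where there is no reading.
- camera_params(name): a dict with "fx", "fy", "cx", "cy" (pixels), "k1" (the pictures are not rectified: a ray, as slopes to the right and down, at radius r is drawn at 1 + k1 r^2 times it, then the intrinsics apply), "position" and "rotation" of the camera in the world. Camera axes: x right, y up, looking along -z (the intrinsics and any distortion apply to the point x, -y, -z); pixel columns grow to the right and rows downward; lengths in m; the calibration is good to about 2 mm. A picture is of the moment at which its call begins: read the wrist's pose just before it. camera_params takes no time and is no camera call; for the wrist camera it gives the pose at the moment of the call.
- robot.close_job(): hands the job in; it is judged then, once.
The state is a dict: "t": time; "q": joint angles; "dq": joint speeds; "joint_torque": joint torques, N m; "tool_pos": TCP position; "orientation": TCP orientation; "force": force on the tool from outside, world axes, zero at the start; "wrist_torque": the same for the moment, N m; "opening": finger opening in m; "gripper_force": force on a finger pad.
Only numpy, scipy, OpenCV 4.12 (cv2) and the standard library are available. Lean on these libraries where they do the work, as an engineer would, in place of code of your own. Each camera call takes 0.05 s, during which the arm holds its last target. There are 200 camera calls.

## Task

Set the laptop stand one hole steeper: pull out the red spring knob under the edge of its board, swing the board up by that knob to the next hole of the drilled post, and let the pin snap fully home there. Then let go and draw back, without disturbing the other things on the desk.

Things in the scene. Friction and masses are not known exactly. Their poses are not given: they have to be found in the camera images.
- stand: Base of a tilting laptop stand, screwed to the desk: white plate 290 (x) x 310 (y) x 6 mm, two white posts at its -y side that carry the board's hinge, and at its -x side an upright aluminium post (46 mm wide, 8 thick, 153 tall) with three holes one above the other. Origin: middle of the plate's -x edge, on the desk, z up. Its -x flank, with the knob, faces roughly to the robot.
- hinge (a point): Point on the board's hinge line, which runs along the stand's x axis. It lies at (-26, -130, 120) mm in the stand's frame; the middle of the knob circles round it in the stand's y-z plane, radius 168 mm.
- board_edge (a point): Middle of the board's edge above the knob, on its top face. The board is white, 340 mm (x) by 300 mm up the slope, 10 mm thick; it rises from the hinge to the stand's +y, 15 degrees steep at the start. Its edge hangs about 95 mm above the knob and covers the knob's inner 18 mm, so a tool pointing straight down is blocked: come in from the -x flank, the tool leaning about 40 degrees.
- knob (a point): Middle of the red plunger knob, a plain cylinder 34 mm wide and 38 mm long, its axis level along the stand's x axis. At the start at (-26, 34, 86) mm in the stand's frame. Behind it (towards +x) a steel barrel 20 mm wide, 14 mm long, on a dark steel cheek plate 64 mm wide, with a sight window, that hangs from the board, its outer face 37 mm from the knob's middle. To its +y and -y there is free room.
- plunger (a joint): How far the knob and its pin are pulled out, along the stand's -x, in m: 0 = pin fully home in a hole, stop at 0.014. A spring pushes it home with 6 N at 0, 11 N at 0.014. The pin (10 mm, round nose) is clear of the post from 0.010 on; when it is not over a hole it rests on the post's face at 0.010.
- board (a joint): Angle of the board above the bottom hole, rad, growing as it is raised. Holes (13 mm wide, 26 mm apart) at 0 (the start), 0.157 (the next) and 0.314; stops at -0.05 and 0.40. The pin has 0.009 rad of play either way in a hole. Board 0.55 to 0.9 kg, stiff hinge: lifting it by the knob takes 9 to 12 N; with no pin in a hole it stays or sinks slowly.
- mug: blue patterned china mug, 82 mm wide, 95 mm tall, handle on one side; origin at the middle of its underside. Leave it alone.
- pencil_pot: white china pot with pencils standing in it, pot 72 mm wide and 95 mm tall, pencils up to 180 mm; origin at the middle of its underside. Leave it alone.
- notebook: blue pocket notebook lying flat, 90 x 140 x 12 mm; origin at the middle of its underside. Leave it alone.
- globe: desk globe, 150 mm ball on a dark wooden foot, 240 mm tall; origin at the middle of its underside. Leave it alone.
- plant: small green plant in a white pot 92 mm wide, about 170 mm tall with its leaves; origin at the middle of its underside. Leave it alone.
- phone: black phone lying flat, 74 x 152 x 9 mm; origin at the middle of its underside. Leave it alone.
- books: two books lying in a pile, 150 x 210 x 40 mm; origin at the middle of its underside. Leave it alone.

How it is judged:
On the way, in this order (a step that is already met when the one before it is completed fails the run):
1. the knob is pulled out until the pin is clear of the bottom hole (value of joint plunger above 0.009 m and value of joint board below 0.06 rad), for 0.1 s.
2. the board is swung up towards the next hole (value of joint board above 0.11 rad), for 0.05 s.
At the end, for the whole second after the job is handed in: The board stands at the next hole (board joint 0.157, within 0.025 rad), at rest, with the pin home in it (plunger joint below 3 mm) (value of joint board between 0.132 and 0.182 rad and value of joint plunger below 0.003 m and velocity of joint board between -0.03 and 0.03 rad/s); the robot touches nothing.
It fails at once if the mug, pencil pot, notebook (any of them) moved by more than 20 mm or tipped (distance of any of mug, pencil_pot, notebook from where it was at the start of the episode above 0.02 m or angle between any of mug, pencil_pot, notebook's own z axis and vertical above 0.3 rad).
It fails at once if the globe, plant, phone, books (any of them) moved by more than 20 mm or tipped (distance of any of globe, plant, phone, books from where it was at the start of the episode above 0.02 m or angle between any of globe, plant, phone, books's own z axis and vertical above 0.3 rad).
It also fails if it takes over 48 s, if anything falls off the work surface, if the arm or the gripper's body presses on something with over 40 N, if the wrist force passes 120 N, or if a joint passes its speed limit or range.

## Working session

There is one attempt and no reset: what is moved stays moved. The work goes in short steps, Python scripts to look and compute and a tool call to move; the robot and the scene stay as the last step left them, time stands still between calls to the robot, and variables do not carry over. Pictures are saved under pics/ and viewed, at most 10 in all, crops included, and the job is handed in when it is done.

Besides the shell and the picture viewer there is one more tool, called after "Request:" in YAML: its name, and indented under it one key for each argument. carry_out: Moves the arm, as the interface text tells. Its arguments: {"type":"object","properties":{"targets":{"type":"array","items":{"type":"object","properties":{"hand":{"type":"number"},"x":{"type":"number"},"y":{"type":"number"},"z":{"type":"number"},"ax":{"type":"number"},"ay":{"type":"number"},"az":{"type":"number"}}}},"newtons":{"type":"number"}},"required":["targets"]}

```bash
mkdir -p pics; ls
cat > h.py <<'E'
import numpy as np,cv2
from plant import read_state, read_camera, camera_params, robot
from scipy.spatial.transform import Rotation as R
def world(cam,d,p=None):
    p=p or camera_params(cam)
    h,w=d.shape
    u,v=np.meshgrid(np.arange(w),np.arange(h))
    K=np.array([[p['fx'],0,p['cx']],[0,p['fy'],p['cy']],[0,0,1.]])
    pts=np.stack([u,v],-1).reshape(-1,1,2).astype(float)
    n=cv2.undistortPoints(pts,K,np.array([p['k1'],0,0,0.])).reshape(h,w,2)
    c=np.stack([n[...,0]*d,-n[...,1]*d,-d],-1)
    r=np.array(p['rotation'])
    if r.shape!=(3,3): r=R.from_rotvec(r).as_matrix() if r.size==3 else R.from_quat(r).as_matrix()
    return c@r.T+np.array(p['position'])
E
python3 - <<'E'
from h import *
s=read_state();print(s)
for c in('scene','side'):
    print(c,camera_params(c))
    im,d=read_camera(c);cv2.imwrite(f'pics/{c}0.png',im);np.save(f'{c}0.npy',d)
E
```

```text
pics
{'t': 0.0, 'q': array([-1.19138214e+00,  1.31141430e-01,  1.48926291e+00, -1.35015763e-05,
        1.52293863e+00, -8.53995080e-02]), 'dq': array([-6.85883948e-04, -1.18069175e-03, -6.12118830e-05, -3.60167732e-05,
       -2.69333249e-04,  1.85156846e-03]), 'joint_torque': array([ 5.84637692e-04, -5.59836030e+01, -4.91759169e+01,  7.66071933e-02,
        3.55218281e-02, -1.64449489e-04]), 'tool_pos': array([ 0.26876857, -0.53583146,  0.21760819]), 'orientation': array([-3.05544729e+00, -7.23175312e-01,  4.23447939e-04]), 'force': array([-0.30530904, -0.21449819, -0.68715358]), 'wrist_torque': array([-0.04386097,  0.00909606, -0.00413603]), 'gripper_force': 0.0, 'opening': 0.09297008277813924}
scene {'fx': 423.26749899797096, 'fy': 423.26749899797096, 'cx': 321.4451628239605, 'cy': 200.31351803959095, 'k1': -0.029160069271020318, 'position': array([ 1.14231069, -0.86320629,  0.91708306]), 'rotation': array([0.91341689, 0.29816544, 0.60714519])}
side {'fx': 394.4496497327286, 'fy': 394.4496497327286, 'cx': 322.55705003070983, 'cy': 193.03847575116367, 'k1': -0.07023112430552464, 'position': array([0.39058519, 0.80236551, 0.96161551]), 'rotation': array([ 0.07596443, -1.15674178, -2.77061138])}
```

View pics/scene0.png

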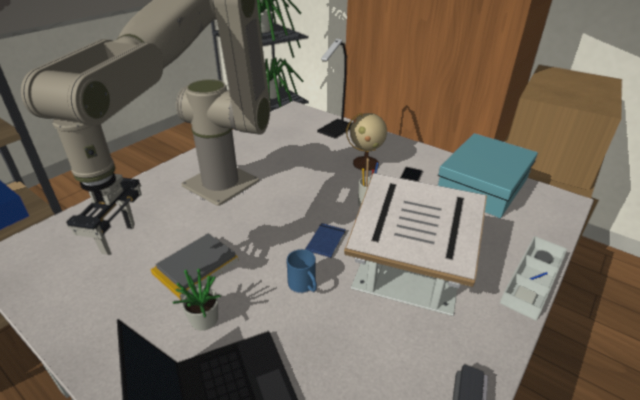

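View pics/side0.png

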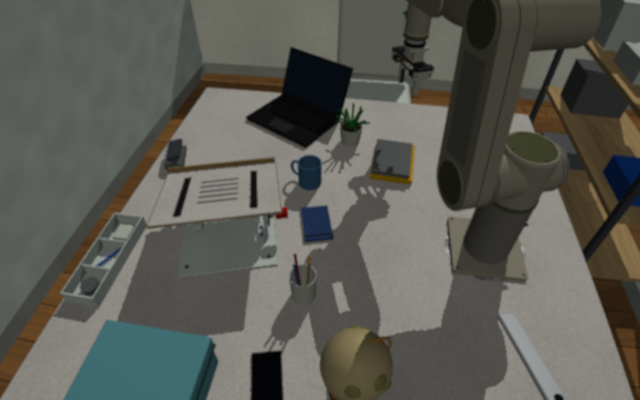

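Run:
```python
from h import *
for c in('scene','side'):
    d=np.load(f'{c}0.npy').astype(float);im=cv2.imread(f'pics/{c}0.png').astype(int)
    P=world(c,d)
    m=(im[...,2]>120)&(im[...,1]<70)&(im[...,0]<70)&(d>0)
    n,l,st,ce=cv2.connectedComponentsWithStats(m.astype(np.uint8))
    for i in range(1,n):
        if st[i,4]>25: print(c,st[i],P[l==i].mean(0).round(3),P[l==i].min(0).round(3),P[l==i].max(0).round(3))
```

```text
(no output)
```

The scene view shows the stand at (415,250), with the mug at (301,271) and the notebook at (326,240) on its robot side. In the side view the red knob is at (281,213) beside the notebook (317,224), with the pencil pot at (303,283) and the mug at (309,172).

Run:
```python
from h import *
d=np.load('side0.npy').astype(float);im=cv2.imread('pics/side0.png').astype(int)
P=world('side',d)
m=(im[...,2]>1.8*im[...,1])&(im[...,2]>1.8*im[...,0])&(im[...,2]>60)&(d>0)
m[:, :265]=0;m[:,295:]=0;m[:200]=0;m[225:]=0
print(m.sum());
for v,u in np.argwhere(m): print(u,v,P[v,u].round(3),im[v,u])
for n,(u,v) in dict(mug=(309,162),nb=(317,224),pot=(303,270),plant=(350,130)).items(): print(n,P[v,u].round(3))
# board top plane: select pts in polygon
poly=np.zeros(d.shape,np.uint8);cv2.fillPoly(poly,[np.array([[165,170],[270,164],[278,208],[158,218]])],1)
Q=P[(poly>0)&(d>0)];c=np.median(Q,0);n=np.linalg.svd(Q-Q.mean(0),full_matrices=False)[2][2];n*=np.sign(n[2]);Q=Q[abs((Q-c)@n)<.01]
n=np.linalg.svd(Q-Q.mean(0),full_matrices=False)[2][2];n*=np.sign(n[2]);print('board n',n,'tilt',np.degrees(np.arccos(n[2])),'yaw of +y dir',np.degrees(np.arctan2(-n[1],-n[0])))
# all points on board plane: min area rect
X=P[(d>0)&(abs((P-Q.mean(0))@n)<.008)&(np.linalg.norm(P-Q.mean(0),axis=2)<.25)]
e1=np.cross(n,[0,0,1]);e1/=np.linalg.norm(e1);e2=np.cross(n,e1)
r=cv2.minAreaRect(np.c_[(X-Q.mean(0))@e1,(X-Q.mean(0))@e2].astype(np.float32));print(r)
for a,b in cv2.boxPoints(r): print((Q.mean(0)+a*e1+b*e2).round(3))
```

```text
72
284 207 [ 0.645 -0.075 -0.001] [ 63  68 124]
285 207 [0.616 0.012 0.095] [ 51  55 118]
286 207 [0.613 0.012 0.095] [ 51  54 107]
282 208 [0.623 0.022 0.1  ] [ 48  60 122]
283 208 [0.62  0.023 0.101] [ 40  45 124]
284 208 [0.617 0.023 0.102] [ 30  35 123]
285 208 [0.613 0.023 0.103] [ 25  29 121]
286 208 [0.611 0.02  0.1  ] [ 36  40 113]
282 209 [0.621 0.029 0.104] [ 38  50 119]
283 209 [0.619 0.025 0.1  ] [  8  17 118]
284 209 [0.616 0.026 0.101] [  5  10 118]
285 209 [0.614 0.023 0.099] [  9  13 118]
286 209 [0.61  0.024 0.1  ] [ 32  36 114]
282 210 [0.621 0.031 0.102] [ 35  49 111]
283 210 [0.618 0.03  0.1  ] [  7  18 112]
284 210 [0.615 0.029 0.1  ] [  1   6 112]
285 210 [0.612 0.028 0.1  ] [  4   7 111]
286 210 [0.609 0.028 0.1  ] [ 37  40 113]
282 211 [0.62  0.036 0.102] [ 31  43 101]
283 211 [0.618 0.032 0.098] [ 11  18 104]
284 211 [0.614 0.033 0.101] [  0   6 103]
285 211 [0.612 0.032 0.099] [  8   9 104]
286 211 [0.609 0.032 0.1  ] [ 34  37 106]
282 212 [0.62  0.035 0.097] [21 34 90]
283 212 [0.617 0.035 0.097] [ 5 13 94]
284 212 [0.614 0.037 0.1  ] [ 1  8 96]
285 212 [0.
[... 1486 characters left out ...]
44 0.091] [15 18 73]
285 216 [0.611 0.041 0.087] [18 22 75]
286 216 [0.608 0.038 0.085] [31 33 77]
277 217 [0.633 0.05  0.089] [29 30 74]
278 217 [0.63  0.049 0.088] [27 30 75]
279 217 [0.628 0.045 0.085] [28 30 74]
280 217 [0.624 0.049 0.089] [31 34 74]
281 217 [0.623 0.042 0.082] [40 43 78]
mug [ 0.587 -0.238  0.067]
nb [ 0.522 -0.009  0.009]
pot [0.526 0.208 0.068]
plant [ 0.464 -0.457  0.063]
board n [ 0.07799053 -0.25403226  0.96404621] tilt 15.410610977071986 yaw of +y dir 107.0670268666196
((0.0007285773754119873, 0.0019826143980026245), (0.34482845664024353, 0.3119550049304962), 0.33292171359062195)
[ 1.01  -0.045  0.133]
[0.92  0.242 0.216]
[0.591 0.139 0.215]
[ 0.681 -0.148  0.132]
```

```bash
cat > g.py <<'E'
from h import *
import sys
yaw=np.radians(17);ex=np.array([np.cos(yaw),np.sin(yaw),0]);ey=np.array([-np.sin(yaw),np.cos(yaw),0]);ez=np.array([0,0,1.])
K=np.array([.630,.027,.086])
def ori(lean=42,phi=0,flip=1):
    a=np.radians(lean);z=-np.cos(a)*ez+np.sin(a)*ex;y=flip*ey
    M=np.c_[np.cross(y,z),y,z]
    return R.from_rotvec(ex*phi).as_matrix()@M
def rel(p,M,s=None,grasp=True):
    s=s or read_state();C=R.from_rotvec(s['orientation']).as_matrix()
    if grasp:p=p+.019*M[:,2]
    t=C.T@(p-s['tool_pos']);r=R.from_matrix(C.T@M).as_rotvec()
    return t.round(4),r.round(3),round(np.degrees(np.linalg.norm(r)))
E
python3 - <<'E'
from g import *
s=read_state();C=R.from_rotvec(s['orientation']).as_matrix();print(C.round(2))
for f in(1,-1):
    M=ori(flip=f);print(f,rel(K-.004*ex-.17*M[:,2]+.08*ez,M))
    print(rel(np.array([.3,-.45,.42]),C,grasp=False))
E
```

```text
[[ 0.89  0.45 -0.  ]
 [ 0.45 -0.89  0.  ]
 [ 0.   -0.   -1.  ]]
1 (array([ 0.4716, -0.3589, -0.0599]), array([-1.069, -0.092, -2.786]), 171)
(array([ 0.0664, -0.0631, -0.2022]), array([0., 0., 0.]), 0)
-1 (array([ 0.4716, -0.3589, -0.0599]), array([-0.063,  0.731,  0.16 ]), 43)
(array([ 0.0664, -0.0631, -0.2022]), array([0., 0., 0.]), 0)
```

Request:
carry_out:
  targets:
    - {"hand": 80, "x": 0, "y": 0, "z": -0.06}
    - {"hand": 80, "x": 0.0, "y": 0, "z": -0.12}
    - {"hand": 80, "x": 0.04, "y": -0.03, "z": -0.17, "ax": -0.01, "ay": 0.1, "az": 0.02}
    - {"hand": 80, "x": 0.08, "y": -0.06, "z": -0.17, "ax": -0.02, "ay": 0.2, "az": 0.04}
    - {"hand": 80, "x": 0.12, "y": -0.09, "z": -0.17, "ax": -0.03, "ay": 0.3, "az": 0.06}
    - {"hand": 80, "x": 0.16, "y": -0.12, "z": -0.17, "ax": -0.04, "ay": 0.4, "az": 0.08}
    - {"hand": 80, "x": 0.2, "y": -0.15, "z": -0.17, "ax": -0.05, "ay": 0.5, "az": 0.1}
    - {"hand": 80, "x": 0.24, "y": -0.18, "z": -0.16, "ax": -0.06, "ay": 0.6, "az": 0.13}

```text
schema error: expected keys hand, x, y, z, ax, ay, az
```

Run:
```python
from g import *
M=ori(flip=-1);print(rel(K-.004*ex-.17*M[:,2]+.06*ez,M),read_state()['q'])
```

```text
(array([ 0.4716, -0.3589, -0.0399]), array([-0.063,  0.731,  0.16 ]), 43) [-1.19138151e+00  1.31075969e-01  1.48917708e+00  8.31870694e-06
  1.52296737e+00 -8.54003699e-02]
```

Request:
carry_out:
  targets:
    - {"hand": 80, "x": 0, "y": 0, "z": -0.06, "ax": 0, "ay": 0, "az": 0}
    - {"hand": 80, "x": 0.0, "y": 0, "z": -0.12, "ax": 0, "ay": 0, "az": 0}
    - {"hand": 80, "x": 0.04, "y": -0.03, "z": -0.17, "ax": -0.01, "ay": 0.1, "az": 0.02}
    - {"hand": 80, "x": 0.08, "y": -0.06, "z": -0.17, "ax": -0.02, "ay": 0.2, "az": 0.04}
    - {"hand": 80, "x": 0.12, "y": -0.09, "z": -0.17, "ax": -0.03, "ay": 0.3, "az": 0.06}
    - {"hand": 80, "x": 0.16, "y": -0.12, "z": -0.17, "ax": -0.04, "ay": 0.4, "az": 0.08}
    - {"hand": 80, "x": 0.2, "y": -0.15, "z": -0.17, "ax": -0.05, "ay": 0.5, "az": 0.1}
    - {"hand": 80, "x": 0.24, "y": -0.18, "z": -0.16, "ax": -0.06, "ay": 0.6, "az": 0.13}

```text
t: 1.1
tool_pos: [0.4035, -0.2668, 0.3792]
orientation: [-2.887, -0.48, -0.907]
force: [0.5, -0.7, 0.1]
opening: 0.0744
gripper_force: 0.0
```

Run:
```python
from g import *
M=ori(flip=-1);print(rel(K-.004*ex-.17*M[:,2]+.06*ez,M),read_state()['q'])
```

```text
(array([ 0.1004, -0.2116,  0.2118]), array([-0.002,  0.127,  0.033]), 8) [-1.16355932 -0.49108273  1.86853435  0.60495197  1.66666748  0.167331  ]
```

Request:
carry_out:
  targets:
    - {"hand": 80, "x": 0.03, "y": -0.05, "z": 0.02, "ax": 0, "ay": 0.04, "az": 0.01}
    - {"hand": 80, "x": 0.05, "y": -0.1, "z": 0.04, "ax": 0, "ay": 0.09, "az": 0.02}
    - {"hand": 80, "x": 0.07, "y": -0.15, "z": 0.08, "ax": 0, "ay": 0.127, "az": 0.033}
    - {"hand": 80, "x": 0.09, "y": -0.19, "z": 0.13, "ax": 0, "ay": 0.127, "az": 0.033}
    - {"hand": 80, "x": 0.1, "y": -0.21, "z": 0.18, "ax": 0, "ay": 0.127, "az": 0.033}
    - {"hand": 80, "x": 0.1, "y": -0.212, "z": 0.21, "ax": 0, "ay": 0.127, "az": 0.033}
    - {"hand": 80, "x": 0.1, "y": -0.212, "z": 0.21, "ax": 0, "ay": 0.127, "az": 0.033}

```text
t: 1.98
tool_pos: [0.5255, -0.0025, 0.2548]
orientation: [-2.805, -0.425, -1.063]
force: [-0.2, 0.1, -0.7]
opening: 0.0742
gripper_force: 0.0
```

Run:
```python
from g import *
M=ori(flip=-1);print(rel(K-.004*ex-.1*M[:,2],M),read_state()['q'],read_state()['tool_pos'])
p=camera_params('wrist');im,d=read_camera('wrist');cv2.imwrite('pics/w1.png',im);np.save('w1.npy',d)
P=world('wrist',d.astype(float),p);b,g,r=[im[...,i].astype(float) for i in range(3)]
m=((r>1.8*g)&(r>1.8*b)&(r>50)&(d>0)).astype(np.uint8)
n,l,st,ce=cv2.connectedComponentsWithStats(m)
for i in range(1,n):
    if st[i,4]>60:
        Q=P[l==i];print(st[i],np.percentile(Q,[2,50,98],axis=0).round(4)); print('stand axes rel K', np.percentile((Q-K)@np.c_[ex,ey,ez],[2,50,98],axis=0).round(4))
```

```text
(array([-0.0343,  0.0032,  0.1147]), array([-0.008,  0.008,  0.001]), 1) [-0.44021773 -0.79007026  2.32297443  0.53246632  1.09616787  0.70818827] [ 0.5254835  -0.00253034  0.25476802]
[311 185  29  39 943] [[0.6073 0.0078 0.0787]
 [0.6243 0.025  0.0998]
 [0.6457 0.0413 0.1032]]
stand axes rel K [[-0.0207 -0.0164 -0.0073]
 [-0.006  -0.0006  0.0138]
 [ 0.0147  0.0148  0.0172]]
[ 97 191  13   8  73] [[0.5419 0.219  0.1502]
 [0.5451 0.221  0.1578]
 [0.5478 0.2244 0.1612]]
stand axes rel K [[-0.0273  0.2083  0.0642]
 [-0.0244  0.2101  0.0718]
 [-0.0215  0.2135  0.0752]]
[128 219  11  12  72] [[0.5362 0.2227 0.0779]
 [0.539  0.224  0.0889]
 [0.5425 0.2275 0.0993]]
stand axes rel K [[-0.0315  0.2133 -0.0081]
 [-0.0294  0.215   0.0029]
 [-0.0259  0.2189  0.0133]]
```

View pics/w1.png

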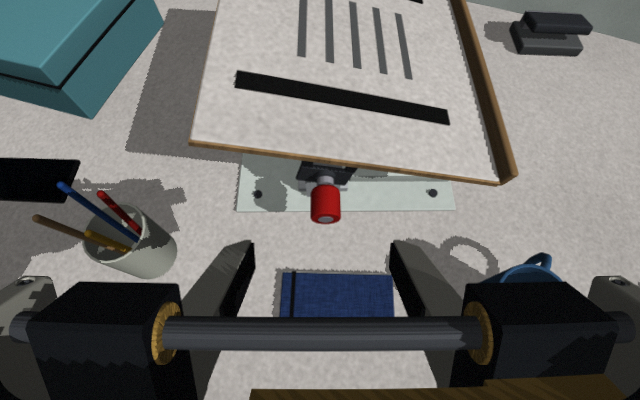

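Request:
carry_out:
  targets:
    - {"hand": 80, "x": -0.02, "y": 0.002, "z": 0.03, "ax": -0.008, "ay": 0.008, "az": 0}
    - {"hand": 80, "x": -0.034, "y": 0.003, "z": 0.07, "ax": -0.008, "ay": 0.008, "az": 0}
    - {"hand": 80, "x": -0.035, "y": 0.003, "z": 0.11, "ax": -0.008, "ay": 0.008, "az": 0}
    - {"hand": 80, "x": -0.035, "y": 0.003, "z": 0.14, "ax": -0.008, "ay": 0.008, "az": 0}
    - {"hand": 80, "x": -0.035, "y": 0.003, "z": 0.165, "ax": -0.008, "ay": 0.008, "az": 0}
    - {"hand": 80, "x": -0.035, "y": 0.003, "z": 0.18, "ax": -0.008, "ay": 0.008, "az": 0}
    - {"hand": 80, "x": -0.035, "y": 0.003, "z": 0.18, "ax": -0.008, "ay": 0.008, "az": 0}

```text
t: 2.9
tool_pos: [0.6178, 0.019, 0.1015]
orientation: [-2.809, -0.415, -1.087]
force: [-0.7, -0.7, 0.3]
opening: 0.0744
gripper_force: 0.0
```

Run:
```python
from g import *
M=ori(flip=-1);K=K-.001*ex-.001*ey;print(rel(K-.004*ex,M),read_state()['q'],read_state()['force'])
im,d=read_camera('wrist');cv2.imwrite('pics/w2.png',im)
```

```text
(array([-0.0038, -0.0033,  0.0365]), array([ 0.006, -0.005, -0.001]), 0) [-0.27696908 -0.27136748  2.28514324  0.70300265  0.59100444  0.51360568] [-0.74377522 -0.72349877  0.27927908]
```

View pics/w2.png

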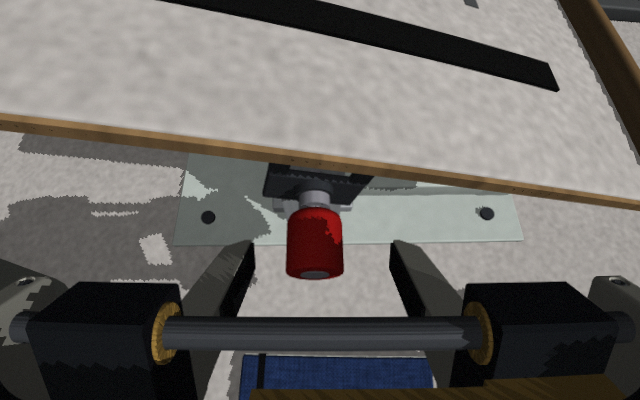

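Request:
carry_out:
  newtons: 45
  targets:
    - {"hand": 80, "x": -0.004, "y": -0.003, "z": 0.02, "ax": 0.006, "ay": -0.005, "az": 0}
    - {"hand": 80, "x": -0.004, "y": -0.003, "z": 0.036, "ax": 0.006, "ay": -0.005, "az": 0}
    - {"hand": 80, "x": -0.004, "y": -0.003, "z": 0.036, "ax": 0.006, "ay": -0.005, "az": 0}
    - {"hand": 30, "x": -0.004, "y": -0.003, "z": 0.036, "ax": 0.006, "ay": -0.005, "az": 0}
    - {"hand": 20, "x": -0.004, "y": -0.003, "z": 0.036, "ax": 0.006, "ay": -0.005, "az": 0}
    - {"hand": 20, "x": -0.004, "y": -0.003, "z": 0.036, "ax": 0.006, "ay": -0.005, "az": 0}
    - {"hand": 20, "x": -0.004, "y": -0.003, "z": 0.036, "ax": 0.006, "ay": -0.005, "az": 0}
    - {"hand": 20, "x": -0.004, "y": -0.003, "z": 0.036, "ax": 0.006, "ay": -0.005, "az": 0}

```text
t: 3.95
tool_pos: [0.6367, 0.0294, 0.0716]
orientation: [-2.806, -0.421, -1.076]
force: [-0.0, -0.1, 0.5]
opening: 0.0329
gripper_force: 45.0
```

Run:
```python
from g import *
M=ori(flip=-1);K=K-.001*ex-.001*ey;s=read_state();print(rel(K-.004*ex,M),s['q'],s['force'],s['opening'],s['gripper_force'])
C=R.from_rotvec(s['orientation']).as_matrix()
print('out 13mm',(C.T@(-.013*ex)).round(4))
```

```text
(array([0.0007, 0.0013, 0.0002]), array([-0.001,  0.   ,  0.001]), 0) [-0.2420082  -0.14411137  2.24106827  0.76997546  0.51701326  0.45153493] [-0.00630074 -0.1365952   0.47057058] 0.032908530213566566 44.98383656144142
out 13mm [-0.0097 -0.     -0.0087]
```

Request:
carry_out:
  targets:
    - {"hand": 20, "x": -0.003, "y": 0, "z": -0.003, "ax": 0, "ay": 0, "az": 0}
    - {"hand": 20, "x": -0.006, "y": 0, "z": -0.0055, "ax": 0, "ay": 0, "az": 0}
    - {"hand": 20, "x": -0.0095, "y": 0, "z": -0.0085, "ax": 0, "ay": 0, "az": 0}
    - {"hand": 20, "x": -0.0095, "y": 0, "z": -0.0085, "ax": 0, "ay": 0, "az": 0}
    - {"hand": 20, "x": -0.0095, "y": 0, "z": -0.0085, "ax": 0, "ay": 0, "az": 0}
    - {"hand": 20, "x": -0.0095, "y": 0, "z": -0.0085, "ax": 0, "ay": 0, "az": 0}

```text
t: 4.7
tool_pos: [0.6248, 0.0256, 0.0716]
orientation: [-2.806, -0.42, -1.077]
force: [9.5, 3.0, -6.1]
opening: 0.0327
gripper_force: 45.0
```

Run:
```python
from g import *
s=read_state();F=s['force'];print('F stand',F@np.c_[ex,ey,ez],s['opening'])
p0=np.array([.6367,.0294,.0716]);print('moved',((s['tool_pos']-p0)@np.c_[ex,ey,ez]).round(4))
C=R.from_rotvec(s['orientation']).as_matrix();g=s['tool_pos']-.019*C[:,2];print('grasp',g)
def arc(phi): # rotate tool about the hinge
    o=np.array([0,-.164,.034]);H=K+np.c_[ex,ey,ez]@o
    Q=R.from_rotvec(ex*phi).as_matrix();p=H+Q@(s['tool_pos']-H)
    return (C.T@(p-s['tool_pos'])).round(4),R.from_matrix(C.T@Q@C).as_rotvec().round(3)
for f in(.04,.08,.12,.157): print(f,*arc(f))
im,d=read_camera('wrist');cv2.imwrite('pics/w3.png',im)
```

```text
F stand [ 9.97668167  0.08300434 -6.09737268] 0.032715079016612594
moved [-0.0125 -0.0002  0.    ]
grasp [0.61265157 0.02185447 0.08574295]
0.04 [ 0.0044 -0.0018 -0.0049] [0.03  0.    0.027]
0.08 [ 0.0089 -0.0033 -0.0099] [0.059 0.    0.054]
0.12 [ 0.0134 -0.0046 -0.0149] [0.089 0.    0.08 ]
0.157 [ 0.0176 -0.0056 -0.0195] [0.117 0.    0.105]
```

View pics/w3.png

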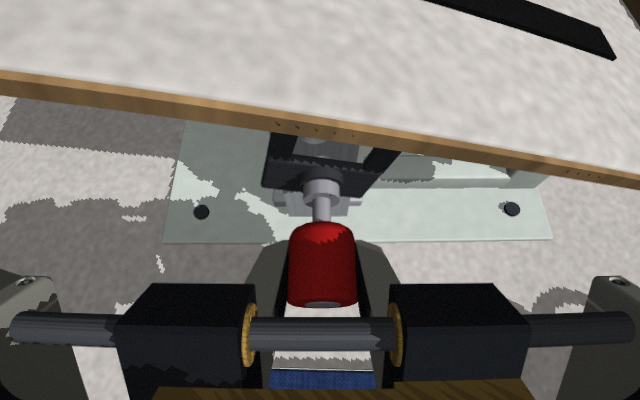

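Request:
carry_out:
  targets:
    - {"hand": 20, "x": -0.0008, "y": 0, "z": -0.0007, "ax": 0, "ay": 0, "az": 0}
    - {"hand": 20, "x": 0.0014, "y": -0.001, "z": -0.0031, "ax": 0.015, "ay": 0, "az": 0.013}
    - {"hand": 20, "x": 0.0036, "y": -0.0018, "z": -0.0056, "ax": 0.03, "ay": 0, "az": 0.027}
    - {"hand": 20, "x": 0.0058, "y": -0.0026, "z": -0.0081, "ax": 0.045, "ay": 0, "az": 0.04}
    - {"hand": 20, "x": 0.0081, "y": -0.0033, "z": -0.0106, "ax": 0.059, "ay": 0, "az": 0.054}
    - {"hand": 20, "x": 0.0104, "y": -0.004, "z": -0.0131, "ax": 0.074, "ay": 0, "az": 0.067}
    - {"hand": 20, "x": 0.0126, "y": -0.0046, "z": -0.0156, "ax": 0.089, "ay": 0, "az": 0.08}
    - {"hand": 20, "x": 0.0126, "y": -0.0046, "z": -0.0156, "ax": 0.089, "ay": 0, "az": 0.08}

```text
t: 5.75
tool_pos: [0.6224, 0.0296, 0.0916]
orientation: [-2.72, -0.343, -1.016]
force: [10.6, 4.1, -5.8]
opening: 0.033
gripper_force: 45.0
```

```bash
cat > st.py <<'E'
from g import *
s=read_state();print('F',s['force']@np.c_[ex,ey,ez],s['opening'])
p0=np.array([.6367,.0294,.0716]);C=R.from_rotvec(s['orientation']).as_matrix()
G=lambda p,z:p-.019*z
g0=p0-.019*ori(flip=-1)[:,2];g=s['tool_pos']-.019*C[:,2];dv=(g-g0)@np.c_[ex,ey,ez];print('grasp moved',dv.round(4))
print('est angle',np.arctan2(-.034+dv[2],.164+dv[1])+.2044)
H=K-.164*ey+.034*ez
def arc(phi,out=0):
    Q=R.from_rotvec(ex*phi).as_matrix();p=H+Q@(s['tool_pos']-H)-out*ex
    return (C.T@(p-s['tool_pos'])).round(4),R.from_matrix(C.T@Q@C).as_rotvec().round(3)
for f in(.02,.03,.037,.045): print(f,*arc(f))
print('in 13',arc(0,-.013))
# board tilt from side camera
d=read_camera('side')[1].astype(float);P=world('side',d)
poly=np.zeros(d.shape,np.uint8);cv2.fillPoly(poly,[np.array([[175,170],[260,164],[262,195],[165,205]])],1)
Q=P[(poly>0)&(d>0)];c=np.median(Q,0);n=np.array([.078,-.254,.964])
for k in range(4):
    S=Q[abs((Q-c)@n)<.012];c=S.mean(0);n=np.linalg.svd(S-c,full_matrices=False)[2][2];n*=np.sign(n[2])
print('tilt',np.degrees(np.arctan2(-n@ey,n[2])),'board rad rel 15.41deg',np.arctan2(-n@ey,n[2])-np.radians(15.41),len(S))
E
python3 st.py
```

```text
F [11.29379314  0.84161462 -5.76746204] 0.03296857352410425
grasp moved [-0.0136  0.0027  0.0199]
est angle 0.11992832199138631
0.02 [ 0.0022 -0.0009 -0.0024] [0.015 0.    0.013]
0.03 [ 0.0033 -0.0014 -0.0037] [0.022 0.    0.02 ]
0.037 [ 0.0041 -0.0017 -0.0045] [0.028 0.    0.025]
0.045 [ 0.005  -0.002  -0.0055] [0.033 0.    0.03 ]
in 13 (array([0.0097, 0.    , 0.0087]), array([0., 0., 0.]))
tilt 21.941552537077243 board rad rel 15.41deg 0.11399709703898686 3083
```

Request:
carry_out:
  targets:
    - {"hand": 20, "x": 0.0022, "y": -0.0009, "z": -0.0024, "ax": 0.015, "ay": 0, "az": 0.013}
    - {"hand": 20, "x": 0.0043, "y": -0.0017, "z": -0.0047, "ax": 0.029, "ay": 0, "az": 0.026}
    - {"hand": 20, "x": 0.0043, "y": -0.0017, "z": -0.0047, "ax": 0.029, "ay": 0, "az": 0.026}
    - {"hand": 20, "x": 0.0043, "y": -0.0017, "z": -0.0047, "ax": 0.029, "ay": 0, "az": 0.026}

```text
t: 6.3
tool_pos: [0.6222, 0.0306, 0.0981]
orientation: [-2.692, -0.32, -0.997]
force: [10.3, 4.4, -6.2]
opening: 0.0328
gripper_force: 45.0
```

```bash
python3 st.py
```

```text
F [11.10519297  1.19876082 -6.2240874 ] 0.03282079334829168
grasp moved [-0.0135  0.0032  0.0263]
est angle 0.15840610979269645
0.02 [ 0.0022 -0.0009 -0.0024] [0.015 0.    0.013]
0.03 [ 0.0033 -0.0014 -0.0037] [0.022 0.    0.02 ]
0.037 [ 0.0041 -0.0017 -0.0045] [0.027 0.    0.025]
0.045 [ 0.005  -0.002  -0.0055] [0.033 0.    0.03 ]
in 13 (array([0.0097, 0.    , 0.0087]), array([0., 0., 0.]))
tilt 24.077368133783672 board rad rel 15.41deg 0.1512741114169614 3086
```

Request:
carry_out:
  targets:
    - {"hand": 20, "x": 0.0015, "y": 0, "z": 0.0013, "ax": 0, "ay": 0, "az": 0}
    - {"hand": 20, "x": 0.003, "y": 0, "z": 0.0027, "ax": 0, "ay": 0, "az": 0}
    - {"hand": 20, "x": 0.0045, "y": 0, "z": 0.004, "ax": 0, "ay": 0, "az": 0}
    - {"hand": 20, "x": 0.0052, "y": 0, "z": 0.0047, "ax": 0, "ay": 0, "az": 0}
    - {"hand": 20, "x": 0.0052, "y": 0, "z": 0.0047, "ax": 0, "ay": 0, "az": 0}

```text
t: 6.98
tool_pos: [0.6289, 0.0327, 0.0981]
orientation: [-2.692, -0.32, -0.996]
force: [7.9, 3.3, -4.9]
opening: 0.033
gripper_force: 45.0
```

```bash
python3 st.py
```

```text
F [ 8.5354731   0.88685712 -4.85744462] 0.03303966242550689
grasp moved [-0.0065  0.0032  0.0263]
est angle 0.15823792644350446
0.02 [ 0.0022 -0.0009 -0.0024] [0.015 0.    0.013]
0.03 [ 0.0033 -0.0014 -0.0037] [0.022 0.    0.02 ]
0.037 [ 0.0041 -0.0017 -0.0045] [0.028 0.    0.025]
0.045 [ 0.005  -0.002  -0.0055] [0.033 0.    0.03 ]
in 13 (array([0.0097, 0.    , 0.0087]), array([0., 0., 0.]))
tilt 24.0739250514972 board rad rel 15.41deg 0.15121401829464537 3088
```

The spring still pulls at 8.5 N at about 6.5 mm, so the pin is entering the hole. I'll push on until it is home.

Request:
carry_out:
  targets:
    - {"hand": 20, "x": 0.0015, "y": 0, "z": 0.0013, "ax": 0, "ay": 0, "az": 0}
    - {"hand": 20, "x": 0.003, "y": 0, "z": 0.0027, "ax": 0, "ay": 0, "az": 0}
    - {"hand": 20, "x": 0.0044, "y": 0, "z": 0.004, "ax": 0, "ay": 0, "az": 0}
    - {"hand": 20, "x": 0.0044, "y": 0, "z": 0.004, "ax": 0, "ay": 0, "az": 0}

```text
t: 7.52
tool_pos: [0.6345, 0.0346, 0.098]
orientation: [-2.692, -0.32, -0.996]
force: [5.4, 2.1, -3.0]
opening: 0.0328
gripper_force: 45.0
```

```bash
python3 st.py
```

```text
F [ 5.76918929  0.4220561  -2.95112289] 0.03275544576332648
grasp moved [-0.0006  0.0033  0.0262]
est angle 0.15807655373175974
0.02 [ 0.0022 -0.0009 -0.0024] [0.015 0.    0.013]
0.03 [ 0.0033 -0.0014 -0.0037] [0.022 0.    0.02 ]
0.037 [ 0.0041 -0.0017 -0.0045] [0.028 0.    0.025]
0.045 [ 0.005  -0.002  -0.0055] [0.033 0.    0.03 ]
in 13 (array([0.0097, 0.    , 0.0087]), array([0., 0., 0.]))
tilt 24.086520845225156 board rad rel 15.41deg 0.15143385636710027 3083
```

Request:
carry_out:
  targets:
    - {"hand": 80, "x": 0, "y": 0, "z": 0, "ax": 0, "ay": 0, "az": 0}
    - {"hand": 80, "x": 0, "y": 0, "z": 0, "ax": 0, "ay": 0, "az": 0}
    - {"hand": 80, "x": 0, "y": 0, "z": 0, "ax": 0, "ay": 0, "az": 0}
    - {"hand": 80, "x": 0, "y": 0, "z": 0, "ax": 0, "ay": 0, "az": 0}
    - {"hand": 80, "x": 0, "y": 0, "z": -0.02, "ax": 0, "ay": 0, "az": 0}
    - {"hand": 80, "x": 0, "y": 0, "z": -0.05, "ax": 0, "ay": 0, "az": 0}
    - {"hand": 80, "x": 0, "y": 0, "z": -0.09, "ax": 0, "ay": 0, "az": 0}
    - {"hand": 80, "x": 0, "y": 0, "z": -0.12, "ax": 0, "ay": 0, "az": 0}

```text
t: 8.57
tool_pos: [0.5611, -0.0032, 0.1873]
orientation: [-2.693, -0.32, -0.997]
force: [0.4, 0.6, 1.0]
opening: 0.0742
gripper_force: 0.0
```

```bash
python3 st.py
python3 - <<'E'
from g import *
p=camera_params('wrist');im,d=read_camera('wrist');cv2.imwrite('pics/w4.png',im)
P=world('wrist',d.astype(float),p);b,g,r=[im[...,i].astype(float) for i in range(3)]
n,l,st,ce=cv2.connectedComponentsWithStats(((r>1.8*g)&(r>1.8*b)&(r>50)&(d>0)).astype(np.uint8))
i=1+st[1:,4].argmax();print(st[i],np.percentile((P[l==i]-K)@np.c_[ex,ey,ez],[2,50,98],axis=0).round(4))
E
```

```text
F [0.57136838 0.47047178 1.0130755 ] 0.0741513816084426
grasp moved [-0.0818 -0.0113  0.1155]
est angle 0.694659119877988
0.02 [ 0.0022  0.0009 -0.0024] [0.015 0.    0.013]
0.03 [ 0.0033  0.0013 -0.0036] [0.022 0.    0.02 ]
0.037 [ 0.004   0.0017 -0.0045] [0.028 0.    0.025]
0.045 [ 0.0049  0.0021 -0.0055] [0.033 0.    0.03 ]
in 13 (array([0.0097, 0.    , 0.0087]), array([0., 0., 0.]))
tilt 24.07410901956476 board rad rel 15.41deg 0.15121722914314278 3087
[ 302  172   39   53 1703] [[-0.0206 -0.0135  0.0165]
 [-0.0066 -0.0003  0.0399]
 [ 0.0155  0.0157  0.0433]]
```

View pics/w4.png

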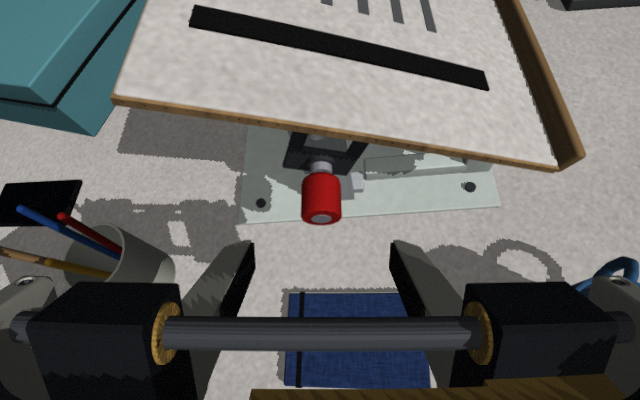

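The knob at (321,198) is back at its original depth (-20.6 mm against -20.7 mm before), so the pin is home. It sits 26 mm higher, and the gripper is clear.

```bash
python3 -c "
from plant import robot;print(robot.close_job())"
```

```text
the job is handed in; nothing more can be done
None
```

The stand is one hole steeper: by camera the board sits at about 0.151 rad with the pin home in the next hole, and the arm has let go and drawn back without touching anything else; the job is handed in, with no verdict returned.

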